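Snap the trackball bezel back onto an ultrasound console

TASK

The console's trackball has just been cleaned: take its dark grey bezel ring (blue band upwards) from the steel tray, set it squarely over the ball so that it rests on the four orange sprung catches, then press it straight down onto the sloping panel until it snaps past the catches and sits fully home on the rubber seal. Do not let go: finish while still holding it down on the seal with a steady push of about 15 N, so that I can check it sits flush all round. Leave the gel bottle, the spare probe, the pry tool and the cleaning brush where they are.

Things in the scene. Friction and masses are not known exactly. Their poses are not given: they have to be found in the camera images.
- ring_mid (a point): Centre of the loose bezel ring, on its axis half-way up: dark grey plastic, 66 mm outside, 20 mm tall, 45 g, blue band round its top; z is its axis, out of the top. Hole in the top 44 mm; inside, a 45-degree lead-in narrows from 62 mm at the lower edge to a bead 50 mm across, 6 mm up. Same all round, any turn will do. It lies flat in the tray, top up.
- home (a point): Where the ring's centre is when the ring is fully home. z: square out of the panel (which slopes 0.2 rad, lower to the console's front), x: up the slope, y: left. Its lower edge is then on the seal, 10 mm below this point and 8 mm above the panel, on a 65 mm wide pedestal. Around it only keys 4 mm high and knobs 16 mm high, 75 mm or more off.
- seal: Black rubber seal, a 65 mm disc 2 mm thick round the foot of the trackball, parallel to the panel; the origin is the centre of its underside, its top is 2 mm higher along z and is where the ring's lower edge lands. It hardly yields.
- console: White ultrasound console, 360 mm wide, fixed; origin on the desk below the trackball, x from its front edge to its back. On its right (-y) flank a holder with a parked probe stands up to 180 mm above the desk. A touch screen rises behind the panel, from 115 mm behind the ball, to 225 mm above the desk. It stands left or right of the tray; place and yaw vary.
- catch0 (a joint): Inward travel (m) of one of four alike orange sprung catches, 8 mm balls evenly round the turret under the ball; 0 = out. The ring first rests on them 8 mm above home. Pressing on takes up to about 12 N between 8 and 5 mm above home (two rises if it is not quite centred); then they spring out over the bead, the force falls away and the ring drops to the seal.
- tray: Flat steel cleaning tray, 250 x 200 mm, fixed; origin under its centre, x along the long side; its floor is 3 mm thick and its rim 9 mm high. The ring lies on the half towards its -y side, the brush along the +y side.
- brush: Small blue cleaning brush lying along the tray's +y rim, 120 mm long, 12 mm wide; leave it.
- probe: White spare ultrasound probe lying on the desk just beyond the tray, 135 mm long, 24 mm high; leave it.
- gel: Pale blue gel bottle, 54 mm wide, 173 mm tall, standing on the desk just beyond the tray; leave it.
- ball (a point): Centre of the pale 38 mm trackball, fixed in the console on the z axis of home, 2 mm above home; the ball's top is 21 mm above home. The ring's hole passes over it with 3 mm to spare all round. Axes as home.
- pick: Small flat grey nylon pry tool lying on the desk in front of the tray, 110 mm long, 10 mm wide; leave it.

How it is judged:
By the outcome, as a careful person would: the job done as asked, in the order asked, and still so for the second after the job is handed in, while the arm keeps its last pose, push and grip.
It also fails if it takes over 58 s, if anything falls off the work surface, if the arm or the gripper's body presses on something with over 40 N, if the wrist force passes 120 N, or if a joint passes its speed limit or range.

ROBOT

A 6-joint arm with a two-finger parallel gripper is mounted at the origin on the work surface. World frame = base frame: x ahead of the robot, y to its left, z up, the work surface at z = 0. Lengths are in m, angles in rad, forces in N, time in s.
With the tool pointing down it reaches from about 0.375 to 0.9 m from the base axis. Payload 3.1 kg.
Tool frame: the origin (TCP) lies between the finger pads; the fingertips stand 22 mm ahead of it and the grasp point (between the pads) lies 3 mm ahead of it; z points along the fingers, y is the line along which they close (so a half turn about z gives the same grasp; the last joint's range is limited). The gripper opens to 87 mm and grips with 3 to 60 N. Pads are 19 mm wide; open, the fingers measure 117 mm over their backs; the gripper's body (75 mm by 190 mm) begins 51 mm behind the grasp point.
Start: joints at [-1.484, 0.527, 1.433, -0, 1.181, -0.178], TCP at [0.164, -0.603, 0.245] pointing down, gripper open.
Joint ranges: [-3.08, 3.08], [-0.75, 2.2], [0.22, 2.44], [-1.43, 4.57], [0, 2.65], [-2.85, 2.85]. Speed limits (rad/s): [2.79, 2.79, 3.14, 3.14, 3.14, 3.14].

INTERFACE

Orientations are given as a unit quaternion [x, y, z, w].
In Python, from rig import robot gives the robot as it stands.
- The arm moves only by the tool move_arm, never from a script. Its argument "series" is text: rows parted by semicolons, each of 6 numbers parted by spaces: the shift along the tool's x, y, z in mm, then the turn, a rotation vector about the tool's x, y, z in degrees. In form: dx dy dz ax ay az; .... A call has 1 to 8 rows; each row is the pose to reach, as a shift and turn from the pose commanded when the call began, along the tool's axes at that moment; what a row does not reach only later rows make up. A row lasts 1/12 s, in which the tool goes at most 41.7 mm and 7.16 degrees, less where a joint would pass 70% of its speed; a pose out of reach is approached as far as the arm can. A call with a gripper value outside its range is refused whole. "jaw" is the opening, from 0 (shut) to 1 (fully open), set as the call begins (left out, the last holds). The fingers move at their own pace and stop on an object; "newtons" is the grip in N (left out, the last holds). Time passes only in rows, so rows that repeat a pose let the fingers close. It gives the time, the measured TCP pose, the force, the opening and the grip force at its end, in the units of the state.
- robot.get_obs(): the state, without advancing time (a new reading comes with each control period).
- robot.camera(name): name is "scene" or "top" or "wrist"; returns a dict with "img" (480x640x3 uint8, red, green, blue), "mtx" (3x3 intrinsics, pixels), "world_to_cam" (4x4, takes a point from world to camera coordinates). Camera axes: x right, y down, z forward; pixel columns grow to the right and rows downward; lengths in m; the calibration is good to about 2 mm. A picture is of the moment at which its call begins. There is no depth.
- robot.hand_in(): hands the job in; it is judged then, once.
Trained networks look in a picture, given as the dict that the camera call returned (one of the last four; its "shot" number tells which), for a name from the list of things; names that differ only in an ending like _2 or _b are one class to them, and where a whole thing is asked for, a point or a joint stands for the part that bears it (a point fixed in the world has none). Each returns a list of dicts, best first, with "p" (0 to 1); they miss things now and then, are a little off and sometimes report something else, mostly with a low value. They report only what shows in the picture. A call takes as long as a camera call.
- robot.search_frame(picture, thing): "xyz" ([x, y, z] in m, in world coordinates, good to about 4 mm: the middle of the surface that is visible of it).
- robot.tip_of(picture, thing): "xyz" ([x, y, z] in m, in world coordinates, good to about 4 mm: a listed point, or the origin of a listed thing).
The state is a dict: "time": time; "q": joint angles; "joint_velocities": joint speeds; "joint_torque": joint torques, N m; "position": TCP position; "tool_rot": TCP orientation; "ft_force": force on the tool from outside, world axes, zero at the start; "moment": the same for the moment, N m; "grip_width": finger opening in m; "grip_force": force on a finger pad.
Only numpy, scipy, OpenCV 4.12 (cv2) and the standard library are available. Lean on these libraries where they do the work, as an engineer would, in place of code of your own. Each camera call takes 0.05 s, during which the arm holds its last target. There are 200 camera calls.

## Working session

There is one attempt and no reset: what is moved stays moved. The work goes in short steps, Python scripts to look and compute and a tool call to move; the robot and the scene stay as the last step left them, time stands still between calls to the robot, and variables do not carry over. Pictures are saved under pics/ and viewed, at most 10 in all, crops included, and the job is handed in when it is done.

Besides the shell and the picture viewer there is one more tool, called after "Emit:" as name(argument=value, ...) on one line, values as JSON. move_arm: Moves the arm, as the interface text tells. Its arguments: {"type":"object","properties":{"series":{"type":"string"},"jaw":{"type":"number"},"newtons":{"type":"number"}},"required":["series"]}

```bash
mkdir -p pics
cat > h.py <<'E'
from rig import robot
import numpy as np, cv2
from scipy.spatial.transform import Rotation as R
def save(c,n): cv2.imwrite('pics/'+n,c['img'][:,:,::-1])
def px(c,p):
    q=c['world_to_cam']@np.r_[p,1]; u=c['mtx']@q[:3]; return (u[:2]/u[2]).round(1)
def ray(c,uv,z):  # hit plane z
    W=np.linalg.inv(c['world_to_cam']); d=W[:3,:3]@np.linalg.inv(c['mtx'])@np.r_[uv,1]; o=W[:3,3]
    return o+d*(z-o[2])/d[2]
E
python3 - <<'E'
from h import *
for n in('top','scene'):
    c=robot.camera(n); save(c,n+'1.png')
    for t in('ring_mid','home','ball','seal','console','tray','gel','probe'):
        for f in (robot.tip_of,robot.search_frame):
            try: r=f(c,t)
            except Exception as e: print(t,e);continue
            for d in r[:2]: print(n,f.__name__,t,round(d['p'],2),np.round(d['xyz'],4),px(c,d['xyz']))
o=robot.get_obs();print({k:np.round(v,3) for k,v in o.items()})
E
```

```text
top call ring_mid 0.59 [ 0.5302 -0.2569  0.0067] [445.  247.5]
top call ring_mid 0.97 [ 0.5285 -0.2509  0.0208] [444.1 247.8]
top call ring_mid 0.3 [0.5309 0.2484 0.0931] [189.9 241.2]
top call home 0.96 [0.5261 0.2553 0.097 ] [185.5 243.6]
top call home 0.93 [0.5314 0.2426 0.0892] [193.6 241.2]
top call ball 0.82 [0.5274 0.256  0.1052] [183.9 242.5]
top call ball 0.94 [0.5279 0.2467 0.0882] [191.4 243.1]
top call seal 0.89 [0.5337 0.2577 0.0906] [185.3 239.9]
top call seal 0.72 [0.537  0.2499 0.0934] [189.2 238. ]
top call console 0.66 [ 0.5328  0.2572 -0.005 ] [198.6 244.9]
top call console 0.69 [0.6018 0.252  0.0985] [188.6 203.4]
top call tray 0.92 [ 0.5042 -0.2332  0.0012] [433.2 260.1]
top call tray 0.8 [ 0.4937 -0.2314  0.003 ] [432.7 265.1]
top call tray 0.17 [0.5311 0.2451 0.0913] [191.9 241.2]
top call gel 0.88 [ 0.6868 -0.1741  0.0021] [403.9 174. ]
top call gel 0.94 [ 0.6714 -0.1609  0.1319] [410.9 164.7]
top call probe 0.78 [ 0.7229 -0.2787  0.0019] [452.4 157.9]
top call probe 0.57 [ 0.7362 -0.2734  0.0211] [452.6 149.2]
scene call ring_mid 0.96 [ 0.5297 -0.2581  0.0131
[... 747 characters left out ...]
]
scene call gel 0.78 [ 0.6909 -0.1517  0.0935] [223.7 230.1]
scene call probe 0.97 [ 0.7219 -0.2723 -0.0016] [192.1 231.8]
scene call probe 0.87 [ 0.7441 -0.2639  0.0179] [183.5 232.6]
{'time': np.float64(1.7), 'q': array([-1.484,  0.527,  1.433,  0.   ,  1.181, -0.179]), 'joint_velocities': array([-0.   ,  0.   , -0.002, -0.001,  0.   ,  0.001]), 'joint_torque': array([-1.0000e-03, -4.4001e+01, -1.7698e+01,  6.3000e-02,  5.0000e-02,
       -0.0000e+00]), 'position': array([ 0.164, -0.603,  0.245]), 'tool_rot': array([0.991, 0.132, 0.   , 0.   ]), 'ft_force': array([0.432, 0.21 , 0.135]), 'moment': array([0.063, 0.007, 0.045]), 'grip_force': np.float64(0.0), 'grip_width': np.float64(0.087)}
```

View pictures.

View pics/top1.png

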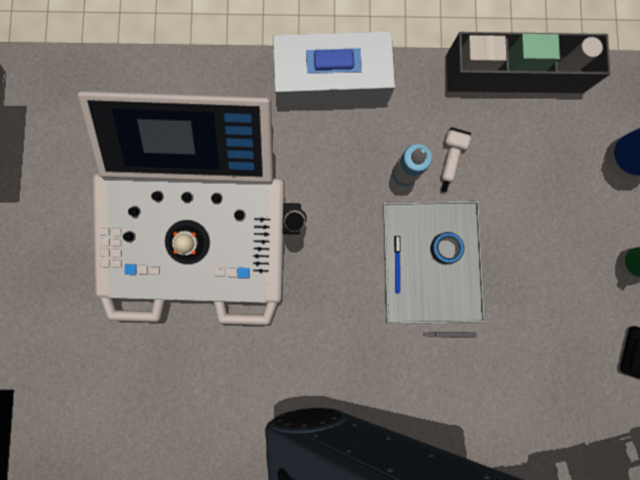

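View pics/scene1.png

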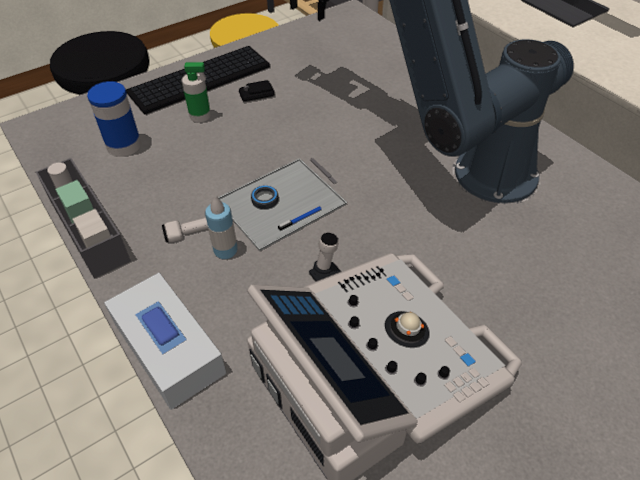

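Top view: ring at px (448,248) in the tray (blue band up), trackball at (185,243), gel bottle at (415,160), console on the left with little yaw. The networks agree with both pictures. I'll move towards a spot above the ring.

Emit:
move_arm(series="38 -20 8 0 0 5; 75 -40 16 0 0 10; 113 -60 24 0 0 15; 150 -80 32 0 0 15.2; 188 -100 40 0 0 15.2; 222 -119 48 0 0 15.2", jaw=1)

```text
time: 2.2
position: [0.3439, -0.4332, 0.1978]
tool_rot: [1.0, -0.0, 0.0, 0.0]
ft_force: [0.2, -0.3, -0.4]
grip_width: 0.0869
grip_force: 0.0
```

```bash
cat >> h.py <<'E'
def rel(pos,Rt=None):
    o=robot.get_obs(); Rc=R.from_quat(o['tool_rot']); 
    d=Rc.inv().apply(np.array(pos)-o['position'])*1000
    rv=np.degrees((Rc.inv()*Rt).as_rotvec()) if Rt is not None else np.zeros(3)
    return d.round(1),rv.round(2)
DOWN=R.from_matrix(np.array([[1,0,0],[0,-1,0],[0,0,-1.]]))
E
python3 - <<'E'
from h import *
print(rel([0.528,-0.257,0.15],DOWN)); o=robot.get_obs(); print(o['position'],o['time'])
img=cv2.imread('pics/top1.png'); hsv=cv2.cvtColor(img,cv2.COLOR_BGR2HSV)
m=cv2.inRange(hsv,(95,90,60),(125,255,255)); m[:225]=0;m[275:]=0;m[:,:425]=0;m[:,475:]=0
ys,xs=np.nonzero(m); print(xs.min(),xs.max(),ys.min(),ys.max())
c=robot.camera('top')
(e)=cv2.minEnclosingCircle(np.c_[xs,ys].astype(np.float32)); print(e, ray(c,e[0],0.022))
E
```

```text
(array([ 184.1, -176.3,   47.8]), array([ 0.05, -0.04, -0.01]))
[ 0.34386583 -0.43319939  0.19783576] 2.2
433 463 233 262
((448.1153869628906, 247.26922607421875), 15.284873962402344) [ 0.52946418 -0.25882755  0.022     ]
```

Emit:
move_arm(series="27 -25 11 0 0 0; 53 -50 22 0 0 0; 80 -75 33 0 0 0; 106 -100 45 0 0 0; 133 -125 56 0 0 0; 160 -150 67 0 0 0; 185.5 -175 78 0 0 0; 185.5 -175 78 0 0 0")

```text
time: 2.92
position: [0.531, -0.2542, 0.118]
tool_rot: [1.0, 0.003, -0.0, -0.001]
ft_force: [-0.8, 0.0, -0.4]
grip_width: 0.0869
grip_force: 0.0
```

Run:
```python
from h import *
o=robot.get_obs(); print(o['position'],o['time'])
for n in ('wrist','top'):
    c=robot.camera(n); save(c,n+'2.png')
    for f in (robot.tip_of,robot.search_frame):
        for d in f(c,'ring_mid')[:1]: print(n,round(d['p'],2),np.round(d['xyz'],4),px(c,d['xyz']))
    if n=='wrist': print(c['mtx'],np.linalg.inv(c['world_to_cam'])); print(px(c,[.5295,-.2588,.023]))
```

```text
[ 0.53099193 -0.25422218  0.11796598] 2.9167
wrist 0.67 [ 0.5355 -0.2596  0.0254] [328.7 247.7]
[[385.44693902   0.         319.80889618]
 [  0.         385.44693902 238.83318019]
 [  0.           0.           1.        ]] [[ 6.26561504e-03 -9.58797212e-01 -2.84022269e-01  6.10298308e-01]
 [-9.99977324e-01 -6.70873170e-03  5.87419737e-04 -2.54048190e-01]
 [-2.46864561e-03  2.84012148e-01 -9.58817504e-01  2.58208566e-01]
 [ 0.00000000e+00  0.00000000e+00  0.00000000e+00  1.00000000e+00]]
[327.3 255.4]
```

View pics/wrist2.png

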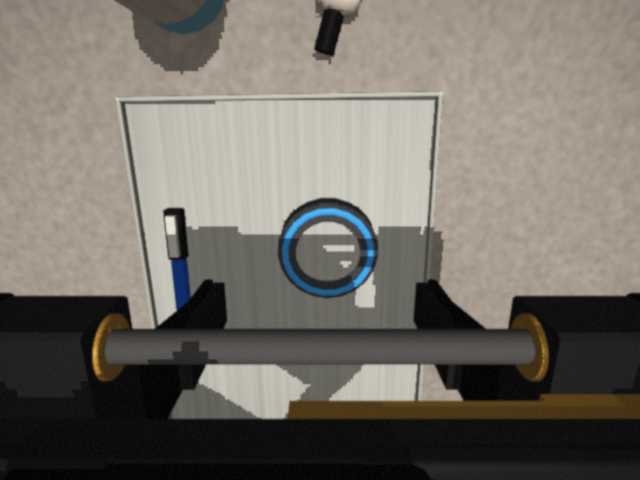

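Run:
```python
from h import *
def seg(c,box,z,g=''):
    hsv=cv2.cvtColor(c['img'],cv2.COLOR_RGB2HSV); m=cv2.inRange(hsv,(95,110,60),(125,255,255))
    x0,x1,y0,y1=box; k=np.zeros_like(m);k[y0:y1,x0:x1]=m[y0:y1,x0:x1]
    p=np.argwhere(k)[:,::-1].astype(np.float32); h=cv2.convexHull(p); e=cv2.fitEllipse(h); print(e, ray(c,e[0],z))
o=robot.get_obs(); print(o['position'],o['time'])
c=robot.camera('wrist'); save(c,'w3.png'); seg(c,(250,410,170,320),.023)
for d in robot.tip_of(c,'ring_mid')+robot.search_frame(c,'ring_mid'): print(d)
c=robot.camera('top'); seg(c,(425,475,225,275),.023)
c=robot.camera('scene'); seg(c,(240,290,170,220),.023)
o=robot.get_obs(); print(o['position'],o['tool_rot'],o['time'])
```

```text
[ 0.52739775 -0.26070322  0.12039758] 3.2167
((317.0247497558594, 245.03955078125), (88.75432586669922, 92.92010498046875), 89.78839111328125) [ 0.53225652 -0.25897518  0.023     ]
{'xyz': [0.5388, -0.2616, 0.0277], 'p': 0.65}Traceback (most recent call last):
  File "<stdin>", line 9, in <module>
  File "<stdin>", line 5, in seg
cv2.error: OpenCV(4.12.0) /io/opencv/modules/imgproc/src/shapedescr.cpp:356: error: (-215:Assertion failed) n >= 0 && (depth == CV_32F || depth == CV_32S) in function 'fitEllipseNoDirect'
```

Wrist view: ring at px (328,248), gripper straddling it. Estimate (0.531, −0.259). Descending.

Emit:
move_arm(series="1 0 30 0 0 0; 2 0 55 0 0 0; 2 0 75 0 0 0; 2 0 85 0 0 0; 2 0 89 0 0 0; 2 0 90 0 0 0; 2 0 90 0 0 0; 2 0 90 0 0 0")

```text
time: 4.08
position: [0.5308, -0.2598, 0.031]
tool_rot: [1.0, 0.0, 0.001, 0.001]
ft_force: [0.3, -0.2, 0.4]
grip_width: 0.0871
grip_force: 0.0
```

Run:
```python
from h import *
c=robot.camera('wrist'); save(c,'w4.png')
o=robot.get_obs(); print(o['position'],o['tool_rot'],o['time'],o['ft_force']); print(px(c,[.531,-.259,.023]))
```

```text
[ 0.53077205 -0.25974569  0.0310611 ] [9.99999235e-01 2.39979327e-04 9.75123853e-04 7.22795869e-04] 4.1333 [0.77295369 0.79361472 0.15149953]
[317.9 317.9]
```

View pics/w4.png

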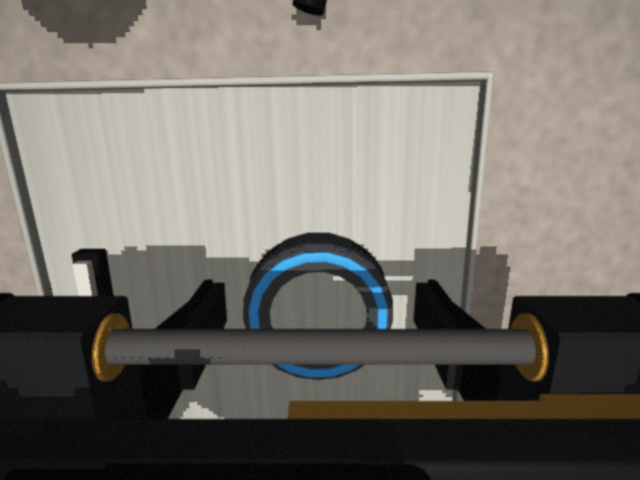

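Blue band centre at px (318,315), matching the projected estimate (318,318) to about 1 mm. Lower the last few mm and grip.

Emit:
move_arm(series="1 0 2 0 0 0; 1 0 3.3 0 0 0; 1 0 3.3 0 0 0; 1 0 3.3 0 0 0")

```text
time: 4.47
position: [0.5311, -0.2591, 0.0267]
tool_rot: [1.0, 0.0, 0.0, 0.0]
ft_force: [0.0, 0.4, 0.2]
grip_width: 0.0868
grip_force: 0.0
```

Emit:
move_arm(series="0 0 0 0 0 0; 0 0 0 0 0 0; 0 0 0 0 0 0; 0 0 0 0 0 0; 0 0 0 0 0 0; 0 0 0 0 0 0; 0 0 0 0 0 0; 0 0 0 0 0 0", jaw=0, newtons=45)

```text
time: 5.13
position: [0.531, -0.2592, 0.0265]
tool_rot: [1.0, 0.0, -0.0, -0.0]
ft_force: [-0.1, -0.0, -1.0]
grip_width: 0.0656
grip_force: 45.0
```

Emit:
move_arm(series="0 0 -15 0 0 0; 0 0 -45 0 0 0; 0 0 -85 0 0 0; 0 0 -125 0 0 0; 0 0 -165 0 0 0; 0 0 -200 0 0 0; 0 0 -225 0 0 0; 0 0 -225 0 0 0")

```text
time: 5.8
position: [0.5339, -0.2611, 0.2581]
tool_rot: [1.0, 0.0, 0.005, 0.004]
ft_force: [0.4, 0.4, -0.4]
grip_width: 0.066
grip_force: 45.0
```

Run:
```python
from h import *
c=robot.camera('wrist'); save(c,'w5.png')
o=robot.get_obs(); print(o['position'],o['tool_rot'],o['time'],o['ft_force'],o['grip_width'])
p=np.array(o['position'])
hsv=cv2.cvtColor(c['img'],cv2.COLOR_RGB2HSV); m=cv2.inRange(hsv,(95,110,60),(125,255,255))
# predicted band ellipse for ring at tool x offsets
for dx in (0,1,2):
  q=np.array([px(c,p+[dx/1e3+.032*np.cos(a),.032*np.sin(a),-.0035]) for a in np.linspace(0,2*np.pi,41)]); print(dx,q.min(0),q.max(0))
k=np.zeros_like(m);k[220:420,220:420]=m[220:420,220:420];a=np.argwhere(k);print(a.min(0)[::-1],a.max(0)[::-1])
# console: home / ball refinement
for n in ('top','scene'):
  t=robot.camera(n); save(t,n+'5.png')
  for i in range(2):
    for th in ('home','ball','seal'):
      d=robot.tip_of(t,th)
      if d: print(n,th,round(d[0]['p'],2),np.round(d[0]['xyz'],4))
    break
```

```text
[ 0.53250111 -0.2601829   0.25500748] [9.99992614e-01 3.01140629e-04 3.07240484e-03 2.28931675e-03] 5.85 [-0.37084218  0.04253437 -1.13803828] 0.0655424231501813
0 [242.1 251.2] [392.8 387.6]
1 [242.  248.9] [392.9 385.7]
2 [241.8 246.5] [393.  383.7]
[220 220] [391 384]
top home 0.94 [0.5294 0.2562 0.0988]
top ball 0.69 [0.5242 0.2507 0.1045]
top seal 0.88 [0.5335 0.2592 0.0923]
scene home 0.58 [0.5278 0.2578 0.1046]
scene ball 0.58 [0.5246 0.2587 0.1041]
scene seal 0.71 [0.5318 0.258  0.0927]
```

View pics/w5.png

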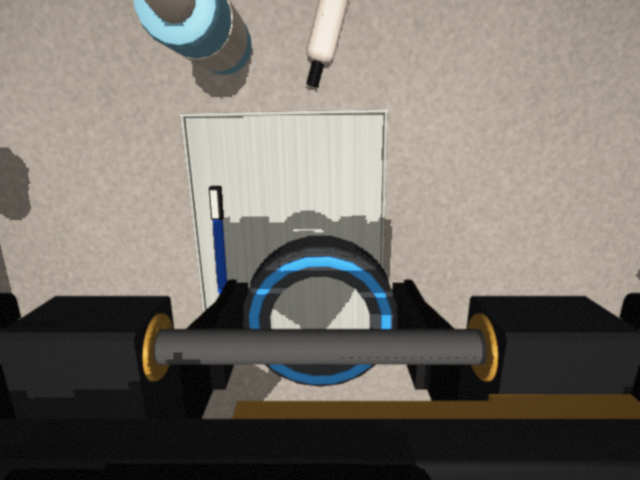

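Ring is held centred (band 247–393 × 256–384 px, matching a ~0 mm offset in tool x). Now crossing to the console, keeping high, and measuring console yaw from the top picture.

Emit:
move_arm(series="-2 -20 0 0 0 0; -8 -59 0 0 0 0; -14 -99 0 0 0 0; -20 -139 0 0 0 0; -26 -179 0 0 0 0; -32 -219 0 0 0 0; -38 -258 0 0 0 0; -44 -298 0 0 0 0")

```text
time: 6.92
position: [0.4862, 0.0405, 0.2511]
tool_rot: [1.0, -0.0, -0.0, -0.0]
ft_force: [0.9, 1.4, 0.2]
grip_width: 0.0655
grip_force: 45.0
```

Emit:
move_arm(series="-5 -36 0 0 2 0; -10 -72 0 0 4 0; -15 -108 5 0 6 0; -20 -144 15 0 8 0; -26 -175 25 0 10 0; -32 -200 40 0 11.46 0; -35 -217 55 0 11.46 0; -35 -217 60 0 11.46 0")

```text
time: 7.58
position: [0.4493, 0.2582, 0.1893]
tool_rot: [0.995, 0.002, 0.098, 0.0]
ft_force: [-0.8, 0.5, -0.1]
grip_width: 0.0656
grip_force: 45.0
```

Run:
```python
from h import *
c=robot.camera('wrist'); save(c,'w6.png')
o=robot.get_obs(); print(o['position'],o['tool_rot'],o['time'],o['ft_force'],o['grip_width'])
for t in('home','ball','seal'):
    for d in robot.tip_of(c,t)[:1]: print(t,d,px(c,d['xyz']))
print('pred',px(c,[.5276,.2565,.102]))
img=cv2.cvtColor(cv2.imread('pics/top1.png'),cv2.COLOR_BGR2GRAY)
t=robot.camera('top')
L=cv2.createLineSegmentDetector(cv2.LSD_REFINE_ADV).detect(img[85:330,70:300])[0][:,0]+[70,85,70,85]
for l in L:
    if np.hypot(l[2]-l[0],l[3]-l[1])>70:
        z=.1; a,b=ray(t,l[:2],z),ray(t,l[2:],z); v=b-a; print(l.round(1),np.degrees(np.arctan2(v[1],v[0])).round(2))
```

```text
[0.44974959 0.2566595  0.18904735] [9.95241423e-01 2.10463821e-03 9.74145378e-02 6.99393981e-04] 7.6333 [-0.43661255  0.52518802 -0.38571961] 0.0654181906650332
pred [323.  157.8]
[ 80.5  98.8 265.5 105.1] -91.31
[105.  170.5  86.7 100.3] 17.25
[259.  105.7 262.1 175.7] -176.39
[260.7 176.2 105.7 171. ] 88.63
[279.  298.1 282.1 180.6] -0.63
[109.3 297.  263.2 301.7] -91.41
[270.7 184.5 104.3 179.7] 88.88
[271.3 179.3 267.9  98.2] 3.4
[100.6 175.4 268.2 180.7] -91.28
[266.8  97.6  79.4  91. ] 88.61
[ 93.2 175.6  95.6 293.1] -175.47
[ 77.5  94.2  98.8 173.3] -162.16
```

View pics/w6.png

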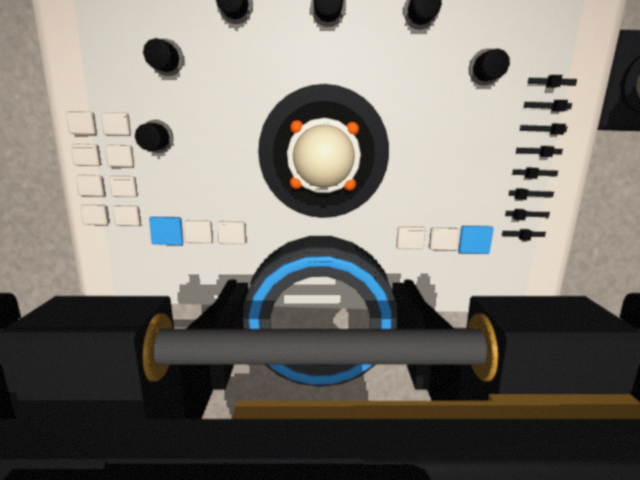

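Wrist view: ball at (323,155), four orange catches at (296,127), (353,129), (350,185), (296,183), seal black disc around; keys' rows tilt ≈1.5°, in line with a yaw of −1.35° from the top picture. Now I'll triangulate.

Run:
```python
from h import *
from scipy.optimize import least_squares
yaw=np.radians(-1.35); RC=R.from_euler('z',yaw)*R.from_euler('y',-.2); n=RC.apply([0,0,1])
obs=[]
for name,box in (('wrist',(250,400,80,225)),('top',(165,205,225,262)),('scene',(385,432,305,352))):
    c=robot.camera(name); x0,x1,y0,y1=box
    h=cv2.cvtColor(c['img'],cv2.COLOR_RGB2HSV)[y0:y1,x0:x1]
    o=cv2.inRange(h,(3,150,120),(16,255,255))
    nn,lab,st,ce=cv2.connectedComponentsWithStats(o)
    b=[(ce[i]+[x0,y0]).round(1).tolist() for i in range(1,nn) if st[i,4]>(20 if name=='wrist' else 1)]; print(name,'orange',b)
    if name=='wrist':
        obs.append((c,np.mean(b,0),0.0)); 
    g=cv2.inRange(h,(14,25,110),(35,140,255)); nn,lab,st,ce=cv2.connectedComponentsWithStats(g)
    if nn>1:
        i=1+st[1:,4].argmax(); print('ball',ce[i]+[x0,y0],st[i],[x0,y0])
        obs.append((c,ce[i]+[x0,y0],.002))
    cv2.imwrite('pics/crop_%s.png'%name,cv2.resize(c['img'][y0:y1,x0:x1,::-1],None,fx=4,fy=4,interpolation=cv2.INTER_NEAREST))
def pj(c,p):
    q=c['world_to_cam']@np.r_[p,1]; u=c['mtx']@q[:3]; return u[:2]/u[2],q[2]
def f(p): return np.concatenate([ (pj(c,p+n*h)[0]-uv)*pj(c,p)[1]/c['mtx'][0,0]*1e3 for c,uv,h in obs])
s=least_squares(f,[.528,.2565,.102]); print(s.x,s.fun.round(1)); 
c,uv,_=obs[0]
print([ray(c,uv,z).round(4) for z in (.1,.102,.104)]); print(n)
o=robot.get_obs(); print(o['position'],o['tool_rot'],o['time'],px(c,s.x))
```

```text
wrist orange [[290.1, 133.7], [346.1, 135.0], [289.8, 189.7], [344.2, 190.7]]
ball [317.52478873 163.44253521] [  32   45   73   74 3550] [250, 80]
top orange [[174.5, 233.2], [193.6, 233.6], [174.7, 251.7], [193.3, 252.1]]
ball [183.45272206 242.9226361 ] [  8   8  22  21 349] [165, 225]
scene orange [[396.1, 319.3], [422.1, 325.4], [408.3, 332.2]]
ball [409.89597315 320.72818792] [ 14   6  22  20 298] [385, 305]
[0.52797624 0.2557742  0.1072908 ] [ 0.5  0.7  0.5  0.1 -0.1 -1.4  1.   0.3]
[array([0.5294, 0.2563, 0.1   ]), array([0.5292, 0.2563, 0.102 ]), array([0.529 , 0.2563, 0.104 ])]
[-0.19861419  0.0046806   0.98006658]
[0.45273278 0.2549558  0.19230667] [ 9.94927316e-01 -7.21614450e-04  1.00593674e-01 -1.63930685e-04] 7.9833 [318.4 163.4]
```

```bash
cat >> h.py <<'E'
RC=R.from_euler('z',np.radians(-1.35))*R.from_euler('y',-.2); NRM=RC.apply([0,0,1]); RT=RC*DOWN
E
python3 - <<'E'
from h import *
H=np.array([.5287,.256,.104]); print(H+.0535*NRM, rel(H+.0535*NRM,RT)); print(robot.get_obs()['time'])
E
```

```text
[0.51807414 0.25625041 0.15643356] (array([56.8, -1.4, 48.2]), array([-0.28, -0.09,  1.24]))
7.9833
```

Emit:
move_arm(series="20 0 5 -0.1 0 0.4; 40 0 15 -0.2 0 0.9; 52 -1 30 -0.27 0 1.3; 56.5 -1.2 40 -0.27 0 1.3; 56.5 -1.2 46 -0.27 0 1.3; 56.5 -1.2 48 -0.27 0 1.3; 56.5 -1.2 48 -0.27 0 1.3; 56.5 -1.2 48 -0.27 0 1.3")

```text
time: 8.65
position: [0.5156, 0.2569, 0.1557]
tool_rot: [0.995, -0.011, 0.099, 0.001]
ft_force: [0.3, -0.2, -0.7]
grip_width: 0.0655
grip_force: 45.0
```

Run:
```python
from h import *
c=robot.camera('wrist'); save(c,'w7.png')
o=robot.get_obs(); print(o['position'],o['tool_rot'],RT.as_quat(),o['time'],o['ft_force'],o['grip_width'])
H=np.array([.5287,.256,.104]); print(px(c,H),px(c,H+.002*NRM), px(c,np.array(o['position'])-NRM*.0035)); print(rel(H+.0535*NRM,RT))
```

```text
[0.51587766 0.25700608 0.15598952] [ 0.99496177 -0.01104732  0.09963694  0.00123133] [ 0.99493512 -0.01172185  0.09982649  0.00117611] 8.7 [ 0.06098935 -0.20707375 -1.02480397] 0.06590731998419135
[320.8 273.5] [320.8 274.9] [319.5 323.3]
(array([2.3, 0.7, 0. ]), array([-0.  ,  0.02,  0.08]))
```

View pics/w7.png

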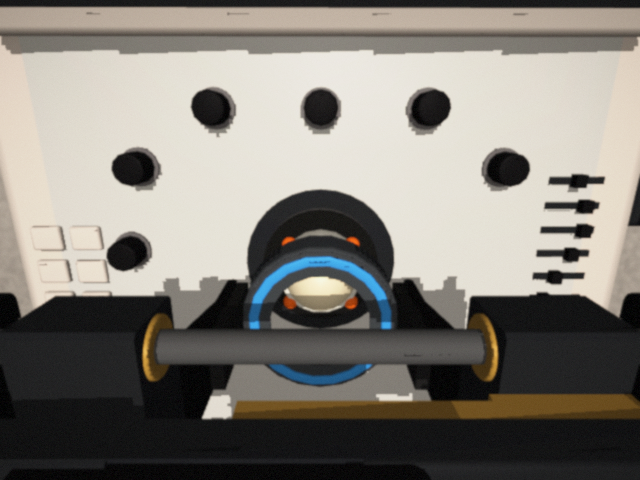

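Catches at (288,242), (353,242), (291,303), (351,303); their centre (321,272) agrees with the predicted home pixel (320.8,273.5). The measured pose is 2.3 mm short in x; correct that and go down part way.

Emit:
move_arm(series="2.2 0.6 0 0 0 0; 2.2 0.6 0 0 0 0; 2.2 0.6 0 0 0 0; 2.2 0.6 0 0 0 0; 2.2 0.6 4 0 0 0; 2.2 0.6 8 0 0 0; 2.2 0.6 8 0 0 0; 2.2 0.6 8 0 0 0")

```text
time: 9.37
position: [0.5202, 0.2562, 0.1477]
tool_rot: [0.995, -0.011, 0.099, 0.001]
ft_force: [0.2, 0.1, 0.3]
grip_width: 0.0654
grip_force: 45.0
```

Run:
```python
from h import *
H=np.array([.5287,.256,.104])
for i in range(3):
    c=robot.camera('wrist'); o=robot.get_obs(); print(o['position'],o['ft_force'],rel(H+.0455*NRM,RT))
save(c,'w8.png')
h=cv2.cvtColor(c['img'],cv2.COLOR_RGB2HSV); m=cv2.inRange(h,(3,150,120),(16,255,255));m[:200]=0;m[340:]=0;m[:,:250]=0;m[:,390:]=0
nn,lab,st,ce=cv2.connectedComponentsWithStats(m); print([(ce[i].round(1),st[i]) for i in range(1,nn) if st[i,4]>15],px(c,H),o['time'])
```

```text
[0.52027091 0.25624378 0.14792262] [ 0.10871209  0.29627146 -0.95596125] (array([-0.5,  0. , -0.8]), array([0.01, 0.04, 0.05]))
[0.52036754 0.25630952 0.14809231] [-0.54949144  0.44550564 -1.08304588] (array([-0.6,  0.1, -0.6]), array([0.  , 0.02, 0.05]))
[0.52044079 0.25633405 0.14822676] [ 0.18310942  0.32354962 -1.33851725] (array([-0.7,  0.1, -0.5]), array([-0.  ,  0.  ,  0.05]))
[(array([287.1, 315.3]), array([282, 309,  13,  12, 106], dtype=int32)), (array([351.5, 315.4]), array([345, 309,  13,  12, 100], dtype=int32))] [320.  285.3] 9.5167
```

Emit:
move_arm(series="-0.5 0 4 0 0 0; -0.5 0 8 0 0 0; -0.5 0 12 0 0 0; -0.5 0 16 0 0 0; -0.5 0 16 0 0 0; -0.5 0 16 0 0 0")

```text
time: 10.02
position: [0.5229, 0.2562, 0.132]
tool_rot: [0.995, -0.011, 0.099, 0.001]
ft_force: [-0.2, 0.5, 0.1]
grip_width: 0.0652
grip_force: 45.0
```

Run:
```python
from h import *
H=np.array([.5287,.256,.104])
for i in range(2):
    c=robot.camera('wrist'); o=robot.get_obs(); print(o['position'],o['ft_force'],o['moment'],rel(H+.0135*NRM,RT),o['time'])
save(c,'w9.png'); print(px(c,H))
```

```text
[0.52307231 0.256222   0.13226877] [-0.04611673  0.28890086 -0.69824107] [ 0.01254751  0.12541897 -0.01066816] (array([-0.1,  0.1, 15.3]), array([0.  , 0.02, 0.05])) 10.0667
[0.52314245 0.25626268 0.13247617] [-0.26857831  0.95647127 -0.45999701] [0.05761178 0.13545447 0.02240036] (array([-0.2,  0.1, 15.5]), array([-0.  ,  0.  ,  0.05])) 10.1167
[320.1 297.7]
```

View pics/w9.png

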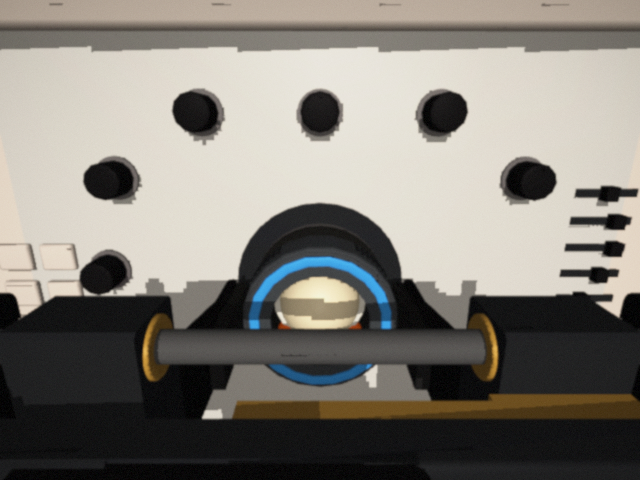

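Ball (278–362 px, centre 320) is laterally centred in the ring hole, with no contact force yet. Going down gently to find the catches.

Emit:
move_arm(series="0 0 1.5 0 0 0; 0 0 3 0 0 0; 0 0 4 0 0 0; 0 0 4 0 0 0; 0 0 4 0 0 0")

```text
time: 10.53
position: [0.5239, 0.2562, 0.1285]
tool_rot: [0.995, -0.011, 0.1, 0.001]
ft_force: [0.3, -0.3, -0.8]
grip_width: 0.0654
grip_force: 45.0
```

Emit:
move_arm(series="0 0 1 0 0 0; 0 0 2 0 0 0; 0 0 2 0 0 0; 0 0 2 0 0 0")

```text
time: 10.87
position: [0.5243, 0.2562, 0.1266]
tool_rot: [0.995, -0.011, 0.1, 0.001]
ft_force: [0.0, 0.9, -0.1]
grip_width: 0.0654
grip_force: 45.0
```

```bash
cat > s.py <<'E'
from h import *
H=np.array([.5287,.256,.104])
F=[];D=[]
for i in range(4):
    robot.camera('wrist'); o=robot.get_obs(); F.append(RT.inv().apply(o['ft_force'])); D.append(rel(H+.0135*NRM,RT)[0])
print('toolF',np.mean(F,0).round(2),'M',RT.inv().apply(o['moment']).round(2),'to home',np.mean(D,0).round(2),rel(H,RT)[1],o['grip_width'],o['time'])
E
python3 s.py
```

```text
toolF [-0.    0.21  0.52] M [-0.02 -0.16  0.01] to home [-0.2   0.1   9.58] [-0.01 -0.01  0.05] 0.06572964053582252 11.0667
```

Emit:
move_arm(series="0 0 0.5 0 0 0; 0 0 1 0 0 0; 0 0 1 0 0 0; 0 0 1 0 0 0")

```text
time: 11.4
position: [0.5245, 0.2562, 0.1256]
tool_rot: [0.995, -0.011, 0.1, 0.001]
ft_force: [0.4, -0.6, 0.9]
grip_width: 0.0654
grip_force: 45.0
```

Emit:
move_arm(series="0 0 0.5 0 0 0; 0 0 1 0 0 0; 0 0 1 0 0 0; 0 0 1 0 0 0")

```text
time: 11.73
position: [0.5247, 0.2562, 0.1247]
tool_rot: [0.995, -0.011, 0.1, 0.001]
ft_force: [-0.6, 0.6, 0.0]
grip_width: 0.0657
grip_force: 45.0
```

```bash
python3 s.py
```

```text
toolF [ 0.37 -0.49  0.79] M [ 0.02 -0.16  0.03] to home [-0.2  0.1  7.6] [-0.   -0.    0.05] 0.0653506674197667 11.9333
```

Emit:
move_arm(series="0 0 0.5 0 0 0; 0 0 1 0 0 0; 0 0 1 0 0 0; 0 0 1 0 0 0")

```text
time: 12.27
position: [0.5249, 0.2563, 0.124]
tool_rot: [0.995, -0.011, 0.1, 0.001]
ft_force: [-0.8, 0.2, 3.5]
grip_width: 0.0657
grip_force: 45.0
```

Emit:
move_arm(series="0 0 0.5 0 0 0; 0 0 1 0 0 0; 0 0 1 0 0 0; 0 0 1 0 0 0")

```text
time: 12.6
position: [0.5251, 0.2564, 0.1234]
tool_rot: [0.995, -0.011, 0.1, 0.001]
ft_force: [-2.9, -0.5, 6.3]
grip_width: 0.0658
grip_force: 45.0
```

```bash
python3 s.py
```

```text
toolF [-0.76 -0.05 -6.18] M [ 0.05 -0.44 -0.01] to home [-0.32  0.3   6.2 ] [-0.02 -0.04  0.05] 0.06554750187076284 12.8
```

Contact found about 7 mm above my home estimate (so it is really ~1 mm lower). Force is slightly biased to the front; nudging −0.4 mm in x and pressing on.

Emit:
move_arm(series="-0.4 0.1 0.5 0 0 0; -0.4 0.1 1 0 0 0; -0.4 0.1 1 0 0 0; -0.4 0.1 1 0 0 0")

```text
time: 13.13
position: [0.5251, 0.2564, 0.1227]
tool_rot: [0.995, -0.011, 0.1, 0.001]
ft_force: [-3.0, -1.0, 8.4]
grip_width: 0.0658
grip_force: 45.0
```

```bash
python3 s.py
```

```text
toolF [-1.46 -0.13 -8.34] M [ 0.07 -0.41 -0.  ] to home [-0.2  0.3  5.5] [-0.03 -0.08  0.05] 0.06554422935665301 13.3333
```

Emit:
move_arm(series="-0.2 0.1 0.5 0 0 0; -0.2 0.1 1 0 0 0; -0.2 0.1 1 0 0 0; -0.2 0.1 1 0 0 0")

```text
time: 13.67
position: [0.5252, 0.2563, 0.1215]
tool_rot: [0.995, -0.011, 0.101, 0.001]
ft_force: [-2.3, 0.2, 5.8]
grip_width: 0.0654
grip_force: 45.0
```

Emit:
move_arm(series="0 0 0.5 0 0 0; 0 0 1 0 0 0; 0 0 1 0 0 0; 0 0 1 0 0 0")

```text
time: 14.0
position: [0.5253, 0.2562, 0.1199]
tool_rot: [0.995, -0.011, 0.1, 0.001]
ft_force: [-0.4, 1.6, 3.5]
grip_width: 0.0656
grip_force: 45.0
```

```bash
python3 s.py
```

```text
toolF [ 0.04 -0.96 -2.39] M [ 0.21 -0.14  0.  ] to home [0.18 0.1  2.52] [-0.02 -0.03  0.05] 0.06551663982355661 14.2
```

Emit:
move_arm(series="0 0 0.5 0 0 0; 0 0 1 0 0 0; 0 0 1 0 0 0; 0 0 1 0 0 0")

```text
time: 14.53
position: [0.5254, 0.256, 0.118]
tool_rot: [0.995, -0.011, 0.1, 0.001]
ft_force: [1.9, 0.9, -5.2]
grip_width: 0.0657
grip_force: 45.0
```

Emit:
move_arm(series="0 0 0.5 0 0 0; 0 0 1 0 0 0; 0 0 1 0 0 0; 0 0 1 0 0 0")

```text
time: 14.87
position: [0.5254, 0.2559, 0.1173]
tool_rot: [0.995, -0.011, 0.1, 0.001]
ft_force: [2.0, 1.5, -6.4]
grip_width: 0.0657
grip_force: 45.0
```

```bash
python3 s.py
```

```text
toolF [ 1.45 -1.87  7.56] M [0.28 0.05 0.04] to home [ 0.58 -0.1   0.2 ] [0.   0.02 0.05] 0.06541922867789839 15.0667
```

Snapped past; the catches now pull the ring in. Continue to the seal.

Emit:
move_arm(series="0 0 0.5 0 0 0; 0 0 1 0 0 0; 0 0 1 0 0 0; 0 0 1 0 0 0")

```text
time: 15.4
position: [0.5256, 0.2559, 0.1168]
tool_rot: [0.995, -0.011, 0.1, 0.001]
ft_force: [0.5, 0.9, -4.5]
grip_width: 0.0656
grip_force: 45.0
```

Emit:
move_arm(series="0 0 0.5 0 0 0; 0 0 1 0 0 0; 0 0 1 0 0 0; 0 0 1 0 0 0")

```text
time: 15.73
position: [0.5258, 0.2559, 0.1161]
tool_rot: [0.995, -0.011, 0.1, 0.001]
ft_force: [0.0, 0.0, 0.1]
grip_width: 0.0653
grip_force: 45.0
```

```bash
python3 s.py
```

```text
toolF [-0.59  0.11 -1.62] M [ 0.07 -0.21  0.  ] to home [ 0.5 -0.1 -1.1] [ 0.   -0.    0.06] 0.06537832799125588 15.9333
```

Emit:
move_arm(series="0.3 0 0.5 0 0 0; 0.3 0 1 0 0 0; 0.3 0 1.5 0 0 0; 0.3 0 1.5 0 0 0; 0.3 0 1.5 0 0 0")

```text
time: 16.35
position: [0.5258, 0.2559, 0.116]
tool_rot: [0.995, -0.011, 0.1, 0.001]
ft_force: [-5.2, -0.7, 13.1]
grip_width: 0.0653
grip_force: 45.0
```

```bash
python3 s.py
```

```text
toolF [ -2.72   0.73 -14.12] M [-0.08 -0.65  0.01] to home [ 0.48 -0.1  -1.2 ] [ 0.   -0.    0.06] 0.065788761870766 16.55
```

Emit:
move_arm(series="-0.3 0.1 0.1 0 0 0; -0.3 0.1 0.1 0 0 0; -0.3 0.1 0.1 0 0 0; -0.3 0.1 0.1 0 0 0")

```text
time: 16.88
position: [0.5258, 0.2559, 0.116]
tool_rot: [0.995, -0.011, 0.1, 0.001]
ft_force: [-5.7, -0.9, 12.9]
grip_width: 0.0658
grip_force: 45.0
```

```bash
python3 s.py; python3 -c "
from h import *
c=robot.camera('scene'); cv2.imwrite('pics/s10.png',cv2.resize(c['img'][250:410,320:500,::-1],None,fx=3,fy=3)); c=robot.camera('wrist'); save(c,'w10.png')"
```

```text
toolF [ -2.75   0.69 -13.96] M [-0.11 -0.61 -0.  ] to home [ 0.4  -0.12 -1.2 ] [-0.01 -0.04  0.06] 0.06537561838431089 17.0833
```

View pics/s10.png

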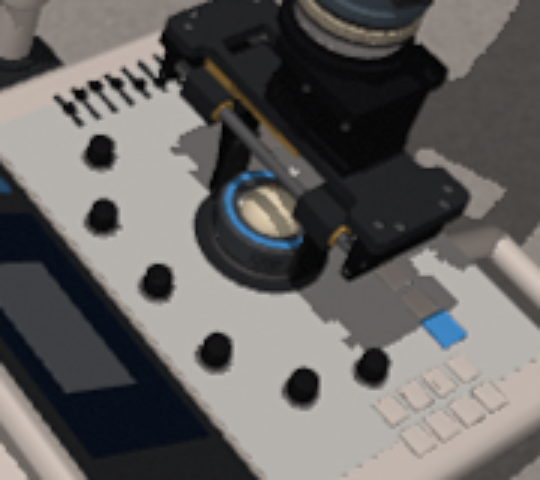

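View pics/w10.png

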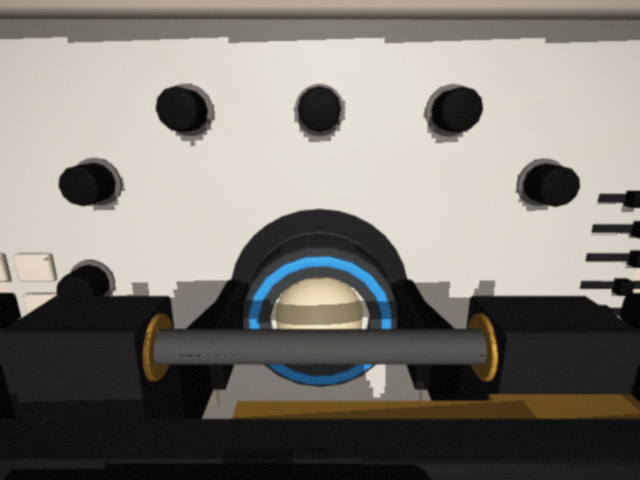

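Both pictures show the ring seated low round the ball (ring still at the same wrist pixels, 247–393 × 256–384, so no slip). Trim lateral force and push slightly.

Emit:
move_arm(series="-0.4 0.1 0.15 0 0 0; -0.4 0.1 0.15 0 0 0; -0.4 0.1 0.15 0 0 0; -0.4 0.1 0.15 0 0 0; -0.4 0.1 0.15 0 0 0; -0.4 0.1 0.15 0 0 0")

```text
time: 17.68
position: [0.5258, 0.2559, 0.116]
tool_rot: [0.995, -0.011, 0.101, 0.001]
ft_force: [-5.1, -0.7, 13.3]
grip_width: 0.0655
grip_force: 45.0
```

```bash
python3 s.py
```

```text
toolF [ -1.97   0.65 -15.07] M [-0.1  -0.53 -0.05] to home [ 0.45 -0.12 -1.2 ] [-0.02 -0.09  0.06] 0.06518683184066855 17.8833
```

Steady 15 N square to the panel, no movement: handing in.

```bash
python3 -c "
from rig import robot
print(robot.hand_in())"
```

```text
the job is handed in; nothing more can be done
None
```

The bezel ring snapped past the catches and sits on the seal, and I handed the job in with the arm still holding it down at about 15 N, square to the panel; I did not touch the bottle, probe, pry tool or brush.

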